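# Take a jar's temperature through its flap cap

### The job

Pick up the infrared thermometer wand and use the thin blade on its nose to lever the slanted glass jar's flap cap up until it stands well open, at least square to the mouth, keeping the gripper itself off the jar. Then point the wand's lens straight in through the open mouth, square on to the middle of the black disc inside and about 9 cm from it, and hold it still there for two seconds. Finally lay the wand gently down inside the ceramic dish and let go, leaving the flap open and the canister, scoop and fork where they are.

Things in the scene. Friction and masses are not known exactly. Their poses are not given: they have to be found in the camera images.
- wand: White plastic infrared thermometer wand, loose, at first lying on the mat. Body 120 long (x) x 26 wide (y) x 30 high (z) mm, 130 g; origin at the centre of the body's underside. +x points to the nose, z up as it lies. Grip it across its 26 mm width near the middle. A steel blade 16 wide and 3 thick juts 32 mm out of the nose face, level with the underside (3.5 to 6.5 mm above it).
- wand_lens (a point): Centre of the wand's small round lens on the nose face, 60 mm ahead of the wand's origin and 21 mm above its underside. It looks along the wand's +x; axes as the wand's.
- blade_tip (a point): Middle of the blade's front edge, 92 mm ahead of the wand's origin, 5 mm above its underside.
- wand_tail (a point): Centre of the wand's tail face, 60 mm behind its origin, 15 mm above its underside.
- jar: Glass jar with a slanted mouth, fixed to the mat: 90 x 90 mm, 125 mm high, origin at the centre of its underside, z up. Its mouth looks to the jar's +x and 40 degrees up: the mouth's plane runs from the top edge of the front wall (x = 45, z = 75 mm) up and back to x = 3, z = 125 mm. A grey flap cap hinged along the upper edge covers it, with a lifting lip that overhangs the front wall.
- flap_hinge (a point): Middle of the flap's hinge line (at jar x = 3, z = 125 mm); the line runs along the jar's y.
- flap_lip (a point): Middle of the free end of the flap's lip, on its underside, 91 mm from the hinge line. Lip 32 wide, 26 long beyond the mouth's lower edge, 4 mm thick; closed, its end hangs about 17 mm out from the front wall and 55 mm above the jar's underside, so that a blade fits behind it from the front.
- flap (a joint): Angle of the flap in rad: 0 closed on the mouth, grows as the lip swings out and up, 1.57 square to the mouth, stop at 2.1. Stiff hinge (about 0.5 N at the lip), it stays where it is left; may start slightly ajar.
- disc: Black disc, 28 mm across, on a stalk inside the jar, 20 mm behind the centre of the mouth and parallel to it. Origin at the centre of its front face; its +x is the mouth's outward normal (jar's +x, raised 40 degrees).
- dish: Low rectangular white ceramic dish, fixed: 200 (x) x 150 (y) x 22 mm high, walls and floor 6 mm thick; origin at the centre of its underside, z up.
- canister: Bystander: small upright canister with a press-button lid, 53 mm across, 77 mm high; origin at the centre of its underside.
- scoop: Bystander: stainless scoop lying flat, 160 mm long, 28 mm high; origin under the middle of its 70 x 50 mm box, handle to its -x.
- fork: Bystander: plastic fork lying flat, 156 mm long, 5 mm thick; origin near its middle, tines to its +x.
Things that resemble listed ones, but are neither listed nor needed, are in the scene too. What is meant by the wand is not blue or yellow, and is the smaller of those in its own colour.

How it is judged:
On the way, in this order (a step that is already met when the one before it is completed fails the run):
1. The flap has been levered open to at least 90 degrees with the blade (blade tip within 10 cm of the lip) (value of joint flap above 1.57 rad and distance between blade_tip and flap_lip below 0.1 m), for 0.1 s.
2. The lens looks at the disc through the open mouth for 1 s: beam within 12 mm of the disc's centre each way and within 15 degrees of square, 60 to 120 mm away, wand slower than 20 mm/s and 0.15 rad/s (value of joint flap above 1.5 rad and y of disc in the frame of wand_lens between -0.012 and 0.012 m and z of disc in the frame of wand_lens between -0.012 and 0.012 m and x of disc in the frame of wand_lens between 0.06 and 0.12 m and x of wand_lens in the frame of disc above 0.05 m and angle between the x axis of wand and the x axis of disc, either way round below 0.26 rad and linear speed of wand below 0.02 m/s and angular speed of wand below 0.15 rad/s), for 1 s.
At the end, for the whole second after the job is handed in: The wand lies at rest inside the dish (blade tip and tail both within its walls and less than 30 mm above the dish's underside), the flap is still open by more than 1.5 rad, and the canister, scoop and fork are within 20 mm of where they were (x of blade_tip in the frame of dish between -0.096 and 0.096 m and y of blade_tip in the frame of dish between -0.072 and 0.072 m and z of each of blade_tip, wand_tail in the frame of dish below 0.03 m and x of wand_tail in the frame of dish between -0.096 and 0.096 m and y of wand_tail in the frame of dish between -0.072 and 0.072 m and linear speed of wand below 0.02 m/s and value of joint flap above 1.5 rad); the robot touches nothing.
It fails at once if The gripper or arm touches the jar or its flap (over 1 N) (contact force between any of the fingers, the arm and jar above 1 N).
It fails at once if The wand is dropped or thrown into the dish: faster than 0.4 m/s within about 2 cm of its floor (horizontal distance between wand and dish below 0.1 m and z of wand in the frame of dish below 0.028 m and linear speed of wand above 0.4 m/s).
It fails at once if The canister, scoop or fork is moved by over 20 mm (distance of any of canister, scoop, fork from where it was at the start of the episode above 0.02 m).
It also fails if it takes over 64 s, if anything falls off the work surface, if the arm or the gripper's body presses on something with over 40 N, if the wrist force passes 120 N, or if a joint passes its speed limit or range.

### The arm

A 7-joint arm with a two-finger parallel gripper is mounted at the origin on the work surface. World frame = base frame: x ahead of the robot, y to its left, z up, the work surface at z = 0. Lengths are in m, angles in rad, forces in N, time in s.
With the tool pointing down it reaches from about 0.425 to 0.925 m from the base axis. Payload 6.8 kg.
Tool frame: the origin (TCP) lies between the finger pads; the fingertips stand r.tips_ahead ahead of it and the grasp point (between the pads) lies 5 mm behind it (r.tips_ahead is the distance from the TCP to the fingertips, in m); z points along the fingers, y is the line along which they close (so a half turn about z gives the same grasp; the last joint's range is limited). The gripper opens to 85 mm and grips with 20 to 120 N. Pads are 22 mm wide; open, the fingers measure 114 mm over their backs; the gripper's body (76 mm by 85 mm) begins 54 mm behind the grasp point. The pads swing forward as they close: fully open they stand 13 mm farther back than shut.
Start: joints at [-1.275, 0.477, 0.022, 1.555, -0.011, 1.109, -0.083], TCP at [0.265, 0.621, 0.245] pointing down, gripper open.
Joint ranges: [-2.96, 2.96], [-0.34, 2.1], [-1.41, 1.46], [0.24, 2.44], [-1.37, 4.51], [0.17, 1.92], [-2.96, 2.96]. Speed limits (rad/s): [2.39, 2.39, 3.14, 3.14, 3.14, 3.14, 3.14].

### API

Orientations are given as a rotation vector (axis times angle).
In Python, from bench import r gives the robot as it stands.
- The arm moves only by the tool move_arm, never from a script. Its argument "rows" is one flat list of numbers, 4 for each row, row after row: the shift along the tool's x, y, z in cm, then the turn about the tool's z in degrees. In form: [tx, ty, tz, twist, tx, ty, tz, twist, ...]. A call has 1 to 10 rows; each row is the pose to reach, as a shift and turn from the pose commanded when the call began, along the tool's axes at that moment; what a row does not reach only later rows make up. A row lasts 1/8 s, in which the tool goes at most 62.5 mm and 10.7 degrees, less where a joint would pass 70% of its speed; a pose out of reach is approached as far as the arm can. A call with a gripper value outside its range is refused whole. "fingers" is the opening, from 0 (shut) to 1 (fully open), set as the call begins (left out, the last holds). The fingers move at their own pace and stop on an object; "newtons" is the grip in N (left out, the last holds). Time passes only in rows, so rows that repeat a pose let the fingers close. It gives the time, the measured TCP pose, the force, the opening and the grip force at its end, in the units of the state.
- r.get_obs(): the state, without advancing time (a new reading comes with each control period).
- r.grab_frame(name): name is "side" or "top"; returns the picture (480x640x3 uint8, blue, green, red); there is no depth.
- r.camera_params(name): a dict with "fx", "fy", "cx", "cy" (pixels), "world_from_camera" (4x4, takes a point from camera to world coordinates). Camera axes: x right, y down, z forward; pixel columns grow to the right and rows downward; lengths in m; the calibration is good to about 2 mm. A picture is of the moment at which its call begins. camera_params takes no time and is no camera call.
- r.hand_in(): hands the job in; it is judged then, once.
The state is a dict: "clock": time; "joints": joint angles; "qvel": joint speeds; "tau": joint torques, N m; "tcp_pos": TCP position; "orientation": TCP orientation; "contact_force": force on the tool from outside, world axes, zero at the start; "moment": the same for the moment, N m; "grip_width": finger opening in m; "gripper_force": force on a finger pad.
Only numpy, scipy, OpenCV 4.12 (cv2) and the standard library are available. Lean on these libraries where they do the work, as an engineer would, in place of code of your own. Each camera call takes 0.05 s, during which the arm holds its last target. There are 200 camera calls.

## Working session

There is one attempt and no reset: what is moved stays moved. The work goes in short steps, Python scripts to look and compute and a tool call to move; the robot and the scene stay as the last step left them, time stands still between calls to the robot, and variables do not carry over. Pictures are saved under pics/ and viewed, at most 10 in all, crops included, and the job is handed in when it is done.

Besides the shell and the picture viewer there is one more tool, called after ">>>" by a JSON object that holds its "api" and its "payload". move_arm: Moves the arm, as the interface text tells. Its arguments: {"type":"object","properties":{"rows":{"type":"array"},"fingers":{"type":"number"},"newtons":{"type":"number"}},"required":["rows"]}

```bash
mkdir -p pics; ls
python3 - <<'E'
from bench import r
import cv2,numpy as np
for n in("side","top"):
    cv2.imwrite(f"pics/{n}0.png",r.grab_frame(n)); p=r.camera_params(n); print(n,p["fx"],p["fy"],p["cx"],p["cy"]);print(np.round(p["world_from_camera"],4).tolist())
print(r.get_obs(),r.tips_ahead)
E
```

```text
pics
side 470.2212716360169 470.2212716360169 321.88470244401697 242.02236657066754
[[1.0, 0.0026, 0.0039, 0.4574], [-0.0006, -0.76, 0.6499, -0.6528], [0.0046, -0.6499, -0.76, 1.0746], [0.0, 0.0, 0.0, 1.0]]
top 512.1349394022819 512.1349394022819 315.4789910968741 225.93517633674526
[[-0.0127, -0.9766, 0.2148, 0.194], [-0.9999, 0.0129, -0.0003, 0.1341], [-0.0025, -0.2148, -0.9767, 1.462], [0.0, 0.0, 0.0, 1.0]]
{'clock': 0.1, 'joints': array([-1.27512092,  0.47770315,  0.02233469,  1.55635576, -0.01154911,
        1.10930595, -0.08308369]), 'qvel': array([-0.00197782, -0.00048213,  0.00025468, -0.00346744, -0.0007375 ,
        0.00168647, -0.00026357]), 'tau': array([ 4.73318170e-03, -5.97754633e+01,  1.61385108e+00, -2.81954777e+01,
        1.27912933e-02,  5.04098964e-03,  4.78247415e-06]), 'tcp_pos': array([0.26499168, 0.62024786, 0.24443099]), 'orientation': array([-6.29863923e-01, -3.07753797e+00,  2.55198086e-03]), 'contact_force': array([ 0.06169666,  0.52496118, -1.00759158]), 'moment': array([0.00200335, 0.00396936, 0.03287255]), 'gripper_force': 0.0, 'grip_width': 0.08572067306441561} 0.014
```

View pics/top0.png

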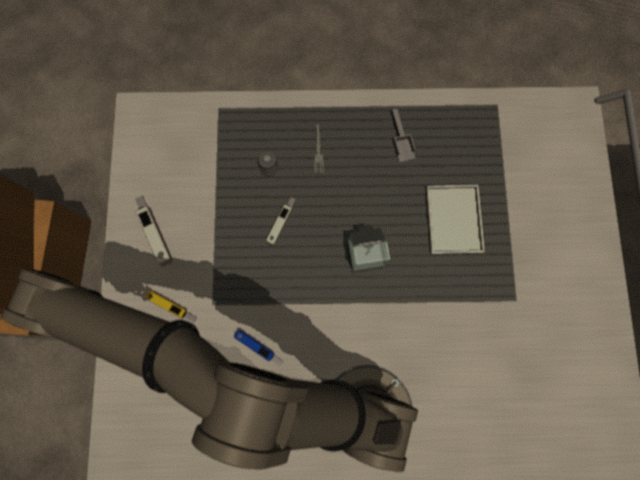

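View pics/side0.png

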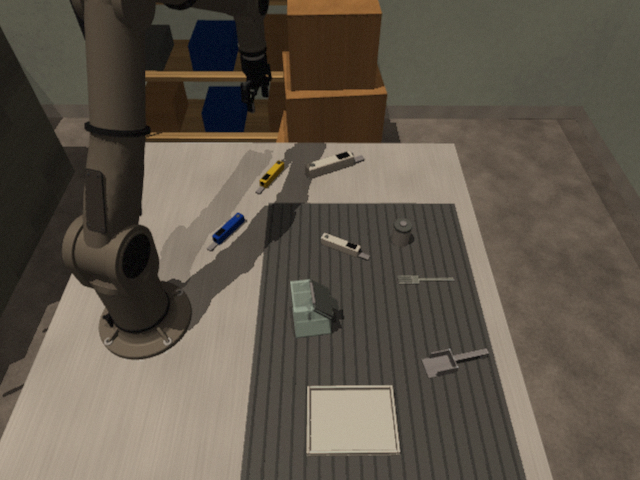

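Top view: the white candidates are a long wand at (152,230) and a shorter one on the mat at (280,221). The blue (254,345) and yellow (165,303) wands are ruled out by colour. The smaller white one at (280,221), side view (342,245), fits the description, so I'll confirm it in an enlarged crop. The jar is at (367,248) and the dish at (455,219).

```bash
python3 - <<'E'
import cv2,numpy as np
t=cv2.imread("pics/top0.png");s=cv2.imread("pics/side0.png")
a=cv2.resize(t[190:280,255:405],None,fx=5.3,fy=5.3,interpolation=cv2.INTER_CUBIC)[:, :795]
a=cv2.resize(t[190:280,255:405],(400,240),interpolation=cv2.INTER_CUBIC)
b=cv2.resize(s[225:345,280:380],(400,480),interpolation=cv2.INTER_CUBIC)
c=cv2.resize(t[215:275,335:400],(400,360),interpolation=cv2.INTER_CUBIC)
o=np.zeros((600,800,3),np.uint8);o[:240,:400]=a;o[240:,:400]=c;o[:480,400:]=b
cv2.imwrite("pics/crop1.png",np.clip(o*1.6,0,255).astype(np.uint8))
E
cat > h.py <<'E'
import cv2,numpy as np
from bench import r
from scipy.spatial.transform import Rotation as R
P={n:r.camera_params(n) for n in("side","top")}
def ray(n,u,v):
    p=P[n];T=np.array(p["world_from_camera"]);d=T[:3,:3]@[(u-p["cx"])/p["fx"],(v-p["cy"])/p["fy"],1];return T[:3,3],d
def onz(n,u,v,z):
    o,d=ray(n,u,v);return o+d*(z-o[2])/d[2]
def tri(a,b):
    (o1,d1),(o2,d2)=ray("side",*a),ray("top",*b);d1=d1/np.linalg.norm(d1);d2=d2/np.linalg.norm(d2)
    A=np.stack([d1,-d2],1);t=np.linalg.lstsq(A,o2-o1,rcond=None)[0];x=o1+t[0]*d1;y=o2+t[1]*d2;return (x+y)/2,np.linalg.norm(x-y)
def pix(n,X):
    p=P[n];T=np.linalg.inv(np.array(p["world_from_camera"]));c=T[:3,:3]@np.array(X)+T[:3,3];return np.array([p["cx"]+p["fx"]*c[0]/c[2],p["cy"]+p["fy"]*c[1]/c[2]])
E
```

```text
(no output)
```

View pics/crop1.png

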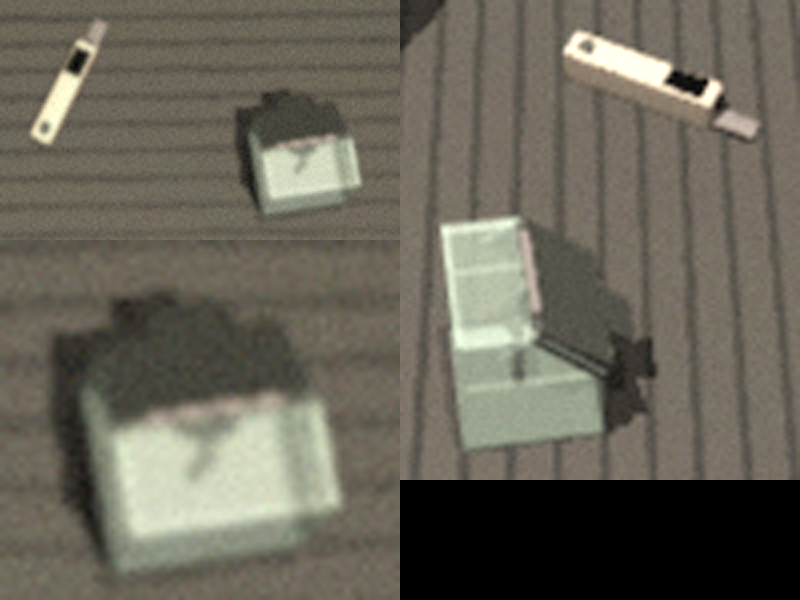

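The crop confirms it: the short white wand with black screen and blade, blade pointing toward +x (top view, tail ~(270,242), tip ~(294,198)). The jar's mouth faces image-up (+x) in the top view, and the flap is the dark grey part. Now measuring.

Run:
```python
from h import *
t=cv2.imread("pics/top0.png");s=cv2.imread("pics/side0.png")
print("jar top rect z=.125 top view (hL,rL,rR,hR):")
for q in [(354,245.8),(356.5,263.6),(390.3,258),(387.3,240)]: print(np.round(onz("top",*q,.125),4))
print("side z=.125 (rear+y, hinge+y, rear-y, hinge-y)")
for q in [(290.3,281.5),(310,279.5),(293.75,311),(314,309.5)]: print(np.round(onz("side",*q,.125),4))
print("side base");
for q in [(295.8,337),(330.5,333)]: print(np.round(onz("side",*q,0),4))
# white wand mask
def mask(n,im,roi,z):
    x0,y0,x1,y1=roi;c=im[y0:y1,x0:x1].astype(int);m=((c.min(2)>105)).astype(np.uint8)
    m=cv2.morphologyEx(m,cv2.MORPH_CLOSE,np.ones((7,7)))
    k,l,st,ce=cv2.connectedComponentsWithStats(m);i=1+np.argmax(st[1:,4]);
    ys,xs=np.where(l==i);b=cv2.minAreaRect(np.stack([xs+x0,ys+y0],1).astype(np.float32));bp=cv2.boxPoints(b)
    print(n,b,"\n",np.round([onz(n,*p,z)for p in bp],4), st[i])
mask("top",t,(258,190,305,250),.03)
mask("side",s,(310,228,375,262),.03)
mask("top",t,(420,175,495,262),.022)
mask("side",s,(295,375,410,465),.022)
```

```text
jar top rect z=.125 top view (hL,rL,rR,hR):
[0.4329 0.0323 0.125 ]
[0.3853 0.0271 0.125 ]
[ 0.399  -0.0624  0.125 ]
[ 0.4474 -0.0566  0.125 ]
side z=.125 (rear+y, hinge+y, rear-y, hinge-y)
[0.3839 0.0302 0.125 ]
[0.4326 0.0364 0.125 ]
[ 0.3957 -0.0553  0.125 ]
[ 0.4435 -0.051   0.125 ]
side base
[ 0.3958 -0.0545  0.    ]
[ 0.4849 -0.0427  0.    ]
top ((275.6999816894531, 229.60000610351562), (7.155417442321777, 26.385604858398438), 26.56505012512207) 
 [[0.4704 0.2733 0.03  ]
 [0.5391 0.2399 0.03  ]
 [0.5294 0.2215 0.03  ]
 [0.4609 0.255  0.03  ]] [  9  28  18  25 198]
side ((340.3218994140625, 241.80824279785156), (39.55990982055664, 6.6713457107543945), 20.556045532226562) 
 [[0.459  0.256  0.03  ]
 [0.466  0.2807 0.03  ]
 [0.5735 0.227  0.03  ]
 [0.5655 0.2035 0.03  ]] [ 11   5  39  19 220]
top ((455.4127197265625, 218.8212890625), (68.62680053710938, 51.5993766784668), 85.76361083984375) 
 [[ 0.6246 -0.1947  0.022 ]
 [ 0.6342 -0.3461  0.022 ]
 [ 0.431  -0.344   0.022 ]
 [ 0.422  -0.197   0.022 ]] [   8   11   56   67 3316]
side ((352.0958251953125, 418.6854248046875), (67.79397583007812, 93.0450668334961), 89.23609924316406) 
 [[ 0.4234 -0.1936  0.022 ]
 [ 0.6412 -0.1902  0.022 ]
 [ 0.6271 -0.3414  0.022 ]
 [ 0.4287 -0.3441  0.022 ]] [  11   10   94   69 6047]
```

Run:
```python
from h import *
S=lambda x,y:(280+(x-400+.5)/4-.5,225+(y+.5)/4-.5)
T=lambda x,y:(255+(x+.5)/2.667-.5,190+(y+.5)/2.667-.5)
for nm,n,f,pts,z in [("tail","side",S,[(577,31),(563,52)],.03),("nose","side",S,[(722,83),(712,105)],.03),("tip","side",S,[(760,122),(752,140)],.006),
 ("tail","top",T,[(30,138),(50,145)],.03),("tip","top",T,[(95,20),(106,24)],.006),("nose","top",T,[(76,38),(97,46)],.03)]:
    print(nm,n,np.round(np.mean([onz(n,*f(*p),z)[:2] for p in pts],0),4))
# predicted jar points
def J(p,o=(.435,-.006),y=8): return R.from_euler('z',y,degrees=True).apply(np.array(p)/1000)+[*o,0]
for nm,p in dict(lip=(62,0,55),lipL=(62,16,55),lipR=(62,-16,55),rearm=(-45,-45,125),rearp=(-45,45,125),baseF=(45,-45,0),hm=(3,-45,125),fm=(45,-45,75)).items():
    print(nm,np.round(J(p),4),"side",np.round(pix("side",J(p)),1),"top",np.round(pix("top",J(p)),1))
```

```text
tail side [0.4635 0.2678]
nose side [0.5697 0.2176]
tip side [0.5989 0.2026]
tail top [0.4618 0.2645]
tip top [0.5997 0.2007]
nose top [0.5707 0.2148]
lip [0.4964 0.0026 0.055 ] side [335.2 306.4] top [362.1 227.8]
lipL [0.4942 0.0185 0.055 ] side [334.2 301.2] top [356.5 228.7]
lipR [ 0.4986 -0.0132  0.055 ] side [336.2 311.8] top [367.7 227. ]
rearm [ 0.3967 -0.0568  0.125 ] side [294.1 311.6] top [388.2 258.9]
rearp [0.3842 0.0323 0.125 ] side [290.5 280.8] top [354.5 264. ]
baseF [ 0.4858 -0.0443  0.    ] side [330.9 333.5] top [376.7 235.1]
hm [ 0.4442 -0.0501  0.125 ] side [314.3 309.2] top [384.9 241.2]
fm [ 0.4858 -0.0443  0.075 ] side [331.4 318.2] top [379.8 229.8]
```

Run:
```python
import cv2,numpy as np
t=cv2.imread("pics/top0.png");s=cv2.imread("pics/side0.png")
g=lambda i:(255*np.clip(i/255./.6,0,1)**.45).astype(np.uint8)
a=cv2.resize(g(t[212:272,340:395]),(396,432),interpolation=cv2.INTER_CUBIC)
b=cv2.resize(g(s[275:341,285:350]),(396,402),interpolation=cv2.INTER_CUBIC)
o=np.zeros((440,800,3),np.uint8);o[:432,:396]=a;o[:402,400:796]=b
cv2.imwrite("pics/crop2.png",o)
```

```text
(no output)
```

View pics/crop2.png

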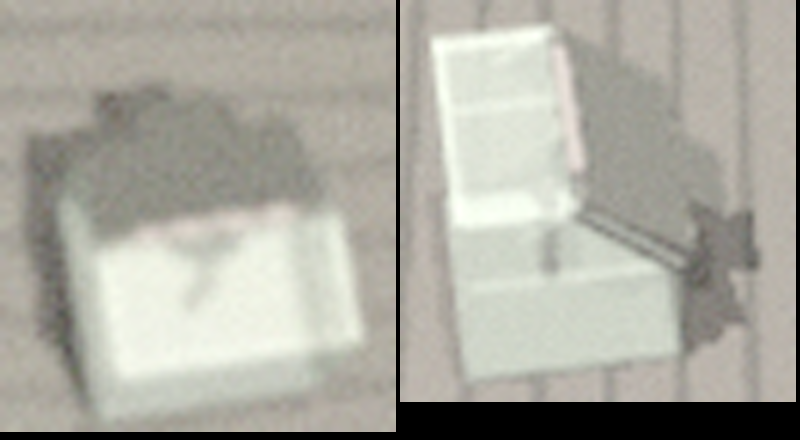

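Run:
```python
from h import *
o=r.get_obs();M=R.from_rotvec(o["orientation"]).as_matrix();p=o["tcp_pos"]
print(np.round(M,3).tolist()); print("to pregrasp", 100*M.T@(np.array([.526,.2363,.12])-p), "toolx yaw",np.degrees(np.arctan2(M[1,0],M[0,0])))
```

```text
[[-0.92, 0.393, -0.001], [0.393, 0.92, -0.002], [-0.0, -0.002, -1.0]]
to pregrasp [-39.08552164 -25.03275594  12.48706685] toolx yaw 156.86660709215423
```

In the brightened crop the lighter flap has its lip end at about (367,225) in the top view and (338,304) in the side view. A dark slit at the flap's edge shows it is slightly ajar. The very dark patches beside it are shadow.

>>> {"api": "move_arm", "payload": {"rows": [-39.1,-25.0,12.5,2.2,-39.1,-25.0,12.5,2.2,-39.1,-25.0,12.5,2.2,-39.1,-25.0,12.5,2.2,-39.1,-25.0,12.5,2.2,-39.1,-25.0,12.5,2.2,-39.1,-25.0,12.5,2.2,-39.1,-25.0,12.5,2.2,-39.1,-25.0,12.5,2.2,-39.1,-25.0,12.5,2.2], "fingers": 1}}

```text
clock: 1.35
tcp_pos: [0.526, 0.238, 0.1201]
orientation: [-0.688, -3.064, -0.0]
contact_force: [-0.5, 0.1, -0.3]
grip_width: 0.0854
gripper_force: 0.0
```

```bash
cat >> h.py <<'E'
def to(x,y,z,yaw):
    "shift in cm and twist to bring the TCP to x,y,z with tool-x yaw (deg)"
    o=r.get_obs();M=R.from_rotvec(o["orientation"]).as_matrix();cur=np.degrees(np.arctan2(M[1,0],M[0,0]))
    return np.round([*(100*M.T@(np.array([x,y,z])-o["tcp_pos"])),(cur-yaw+180)%360-180],2)
E
python3 - <<'E'
from h import *
o=r.get_obs();print(o["clock"],o["tcp_pos"],np.round(o["joints"],2),o["contact_force"],to(.526,.2363,.019,154.7))
x,e=tri((338.2,304.5),(366.8,225.2));print("lip",x,e, R.from_euler('z',-8,degrees=True).apply(x-[.435,-.006,0]))
E
```

```text
1.35 [0.52600831 0.2379668  0.12010668] [-0.62  0.47  0.11  1.91 -0.07  0.77  0.66] [-0.51757056  0.09436892 -0.33755471] [-8.000e-02 -1.500e-01  1.011e+01 -1.000e-02]
lip [ 0.50087287 -0.00777943  0.07885437] 0.004795313525637212 [ 0.06498415 -0.01092984  0.07885437]
```

>>> {"api": "move_arm", "payload": {"rows": [0,-0.15,5,0,0,-0.15,8.5,0,0,-0.15,10.1,0,0,-0.15,10.1,0]}}

```text
clock: 1.85
tcp_pos: [0.5251, 0.2368, 0.0189]
orientation: [-0.686, -3.064, 0.001]
contact_force: [0.6, 0.1, 0.3]
grip_width: 0.0856
gripper_force: 0.0
```

>>> {"api": "move_arm", "payload": {"rows": [0,0,0,0,0,0,0,0,0,0,0,0,0,0,0,0,0,0,0,0,0,0,0,0], "fingers": 0, "newtons": 100}}

```text
clock: 2.6
tcp_pos: [0.5266, 0.2362, 0.0203]
orientation: [0.689, 3.064, 0.002]
contact_force: [-0.5, -0.7, 5.9]
grip_width: 0.0244
gripper_force: 99.1
```

>>> {"api": "move_arm", "payload": {"rows": [0,0,-2,0,0,0,-6,0,0,0,-12,0,0,0,-18,0,0,0,-20,0,0,0,-20,0]}}

```text
clock: 3.35
tcp_pos: [0.5267, 0.2362, 0.222]
orientation: [0.689, 3.062, 0.005]
contact_force: [-0.2, -0.3, -2.0]
grip_width: 0.0244
gripper_force: 98.2
```

Run:
```python
from h import *
def J(p,o=(.435,-.008),y=8): return R.from_euler('z',y,degrees=True).apply(np.array(p)/1000)+[*o,0]
o=r.get_obs();print(o["clock"],o["tcp_pos"],np.round(o["joints"],2),o["grip_width"],o["gripper_force"])
print("front high",J((190,0,200)),to(*J((190,0,200)),8))
cv2.imwrite("pics/top1.png",r.grab_frame("top"));cv2.imwrite("pics/side1.png",r.grab_frame("side"))
```

```text
3.35 [0.52673555 0.23615678 0.22203698] [-0.64  0.34  0.14  1.83 -0.06  0.97  0.65] 0.024352569768501506 98.20362210273743
front high [0.62315093 0.01844289 0.2       ] [-18.03 -15.56   2.19 146.65]
```

>>> {"api": "move_arm", "payload": {"rows": [-2,-1.5,0,10.5,-4,-3,0,21,-6,-4.5,0,31.5,-8,-6,0,42,-10,-8,0,52.5,-12,-10,0,63,-14,-12,0,73.5,-16,-14,0,84,-18,-15.6,0,94.5,-18,-15.6,0,105]}}

```text
clock: 4.7
tcp_pos: [0.6212, 0.0147, 0.2175]
orientation: [2.857, 1.304, -0.006]
contact_force: [-0.2, 0.9, -1.6]
grip_width: 0.0243
gripper_force: 98.1
```

Run:
```python
from h import *
def J(p,o=(.435,-.008),y=8): return R.from_euler('z',y,degrees=True).apply(np.array(p)/1000)+[*o,0]
o=r.get_obs();print(o["clock"],o["tcp_pos"],np.round(o["joints"],2),np.round(o["qvel"],2))
print(to(*J((190,0,200)),8))
```

```text
4.7 [0.62115168 0.01467646 0.2174586 ] [-0.56  0.47  0.6   1.75 -0.3   1.02 -0.57] [-0.27  0.07  0.32  0.03 -0.21  0.03 -1.29]
[ 0.42 -0.09  1.74 41.08]
```

>>> {"api": "move_arm", "payload": {"rows": [0,0,0,10.5,0,0,0,21,0,0,0,31.5,0,0,0,40.5,0,0,0,40.5,0,0,0,40.5]}}

```text
clock: 5.45
tcp_pos: [0.6213, 0.0178, 0.2183]
orientation: [3.131, 0.256, -0.003]
contact_force: [-0.0, 0.5, -1.8]
grip_width: 0.0244
gripper_force: 98.2
```

Run:
```python
from h import *
def J(p,o=(.435,-.008),y=8): return R.from_euler('z',y,degrees=True).apply(np.array(p)/1000)+[*o,0]
o=r.get_obs();print(o["clock"],o["tcp_pos"],np.round(o["joints"],2),o["orientation"])
print(to(*J((190,0,55)),8))
t=r.grab_frame("top");s=r.grab_frame("side")
g=lambda i:(255*np.clip(i/255./.7,0,1)**.55).astype(np.uint8)
c=np.zeros((600,800,3),np.uint8)
c[:,:400]=cv2.resize(g(t[150:300,305:405]),(400,600),interpolation=cv2.INTER_CUBIC)
c[:400,400:]=cv2.resize(g(s[230:350,280:400]),(400,400),interpolation=cv2.INTER_CUBIC)
cv2.imwrite("pics/c3.png",c)
```

```text
5.45 [0.62126767 0.01782223 0.21832276] [-0.68  0.51  0.77  1.75 -0.41  1.04 -1.17] [ 3.13072176e+00  2.55551777e-01 -2.79074077e-03]
[ 0.23 -0.04 16.33  1.33]
```

View pics/c3.png

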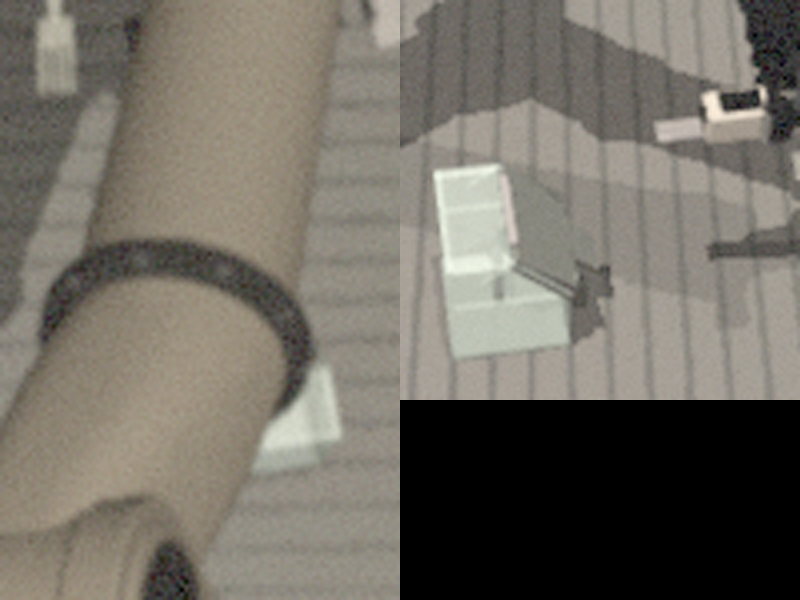

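Side view: the wand is held level with its blade pointing at the jar, tip about (356,270), and the flap is unchanged. The top view is blocked by the arm.

>>> {"api": "move_arm", "payload": {"rows": [0,0,5,1.3,0,0,10,1.3,0,0,14,1.3,0.2,0,16,1.3,0.2,0,16,1.3,0.2,0,16,1.3]}}

```text
clock: 6.3
tcp_pos: [0.6251, 0.0179, 0.0609]
orientation: [3.134, 0.215, 0.004]
contact_force: [-0.8, -0.1, -0.7]
grip_width: 0.0244
gripper_force: 98.2
```

Run:
```python
from h import *
p=np.array([.62127,.01782,.21832]);a=np.radians(189.3)
for L in(.075,.0815,.088): print(L,pix("side",p+[L*np.cos(a),L*np.sin(a),-.0153]))
o=r.get_obs();p=o["tcp_pos"];print(o["clock"],p,o["contact_force"]);a=np.radians(188)
print("tip jar",R.from_euler('z',-8,degrees=True).apply(p+[.0815*np.cos(a),.0815*np.sin(a),-.0153]-[.435,-.008,0]))
t=r.grab_frame("side");g=lambda i:(255*np.clip(i/255./.7,0,1)**.55).astype(np.uint8)
cv2.imwrite("pics/c4.png",cv2.resize(g(t[270:350,290:390]),(600,480),interpolation=cv2.INTER_CUBIC))
```

```text
0.075 [358.72818503 270.54008083]
0.0815 [355.98527862 270.89583163]
0.088 [353.23880899 271.25204457]
6.3 [0.6251193  0.01786495 0.06094123] [-0.76253558 -0.0517809  -0.72942706]
tip jar [ 0.11036877 -0.00084626  0.04564123]
```

View pics/c4.png

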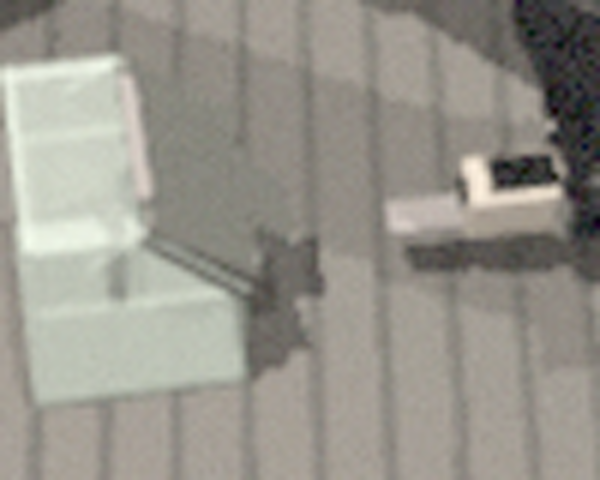

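Blade is level with and in line with the lip, tip at about (355,306). Sliding it in under the lip end now.

>>> {"api": "move_arm", "payload": {"rows": [-1.5,0,0,0,-3,0,0,0,-4,0,0,0,-5,0,0,0,-5.6,0,0,0,-5.6,0,0,0]}}

```text
clock: 7.1
tcp_pos: [0.568, 0.0105, 0.0593]
orientation: [-3.134, -0.215, 0.0]
contact_force: [-0.0, 0.1, -0.2]
grip_width: 0.0244
gripper_force: 98.2
```

>>> {"api": "move_arm", "payload": {"rows": [0.1,0,-1.0,0,0.5,0,-2.0,0,0.9,0,-2.7,0,1.2,0,-3.5,0,1.6,0,-4.2,0,1.9,0,-4.8,0,2.1,0,-5.8,0,2.2,0,-6.8,0,2.3,0,-7.9,0,2.3,0,-7.9,0]}}

```text
clock: 8.35
tcp_pos: [0.5916, 0.0136, 0.1394]
orientation: [-3.134, -0.215, -0.002]
contact_force: [-0.2, -0.3, -1.3]
grip_width: 0.0246
gripper_force: 98.3
```

Run:
```python
from h import *
o=r.get_obs();p=o["tcp_pos"];print(o["clock"],p,o["contact_force"],o["moment"]);a=np.radians(188)
print("tip jar",R.from_euler('z',-8,degrees=True).apply(p+[.0815*np.cos(a),.0815*np.sin(a),-.0153]-[.435,-.008,0]))
t=r.grab_frame("side");g=lambda i:(255*np.clip(i/255./.7,0,1)**.55).astype(np.uint8)
cv2.imwrite("pics/c5.png",cv2.resize(g(t[250:350,280:400]),(600,500),interpolation=cv2.INTER_CUBIC))
```

```text
8.35 [0.5916286  0.01358361 0.13935087] [-0.15347385 -0.34341001 -1.32258054] [0.01088145 0.03922079 0.01051324]
tip jar [ 0.07660816 -0.00042493  0.12405087]
```

View pics/c5.png

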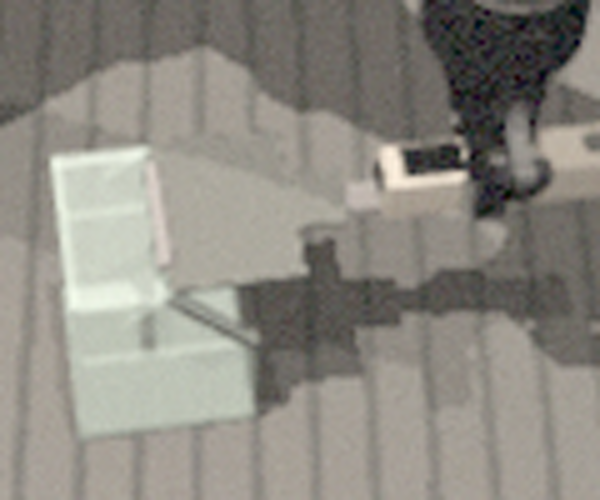

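The flap has been raised to about horizontal and rests on the blade, tip at about (350,290). Continuing the arc.

>>> {"api": "move_arm", "payload": {"rows": [0,0,-0.7,0,0,0,-1.4,0,0,0,-2.0,0,-0.3,0,-2.8,0,-0.8,0,-3.8,0,-1.4,0,-4.6,0,-2.0,0,-5.35,0,-2.5,0,-5.8,0,-3.0,0,-6.2,0,-3.6,0,-6.6,0]}}

```text
clock: 9.65
tcp_pos: [0.5551, 0.0087, 0.2045]
orientation: [3.134, 0.215, -0.0]
contact_force: [0.4, 0.3, -1.4]
grip_width: 0.0249
gripper_force: 98.3
```

>>> {"api": "move_arm", "payload": {"rows": [0,0,0,0,-0.4,0,-0.2,0,-0.4,0,-0.2,0]}}

```text
clock: 10.02
tcp_pos: [0.5512, 0.0081, 0.2062]
orientation: [-3.134, -0.215, 0.001]
contact_force: [-0.0, 0.3, -1.0]
grip_width: 0.0244
gripper_force: 98.4
```

Run:
```python
from h import *
o=r.get_obs();p=o["tcp_pos"];print(o["clock"],p,o["contact_force"],o["moment"],np.round(o["joints"],2));a=np.radians(188)
print("tip jar",R.from_euler('z',-8,degrees=True).apply(p+[.0815*np.cos(a),.0815*np.sin(a),-.0153]-[.435,-.008,0]))
t=r.grab_frame("side");g=lambda i:(255*np.clip(i/255./.7,0,1)**.55).astype(np.uint8)
cv2.imwrite("pics/c6.png",cv2.resize(g(t[230:350,280:400]),(600,600),interpolation=cv2.INTER_CUBIC))
```

```text
10.025 [0.55116161 0.00812685 0.20624375] [-0.03397493  0.26559536 -0.99408908] [-0.01429216  0.05209787 -0.00442118] [-0.76  0.41  0.82  1.93 -0.36  0.95 -1.2 ]
tip jar [ 0.03577555 -0.00019667  0.19094375]
```

View pics/c6.png

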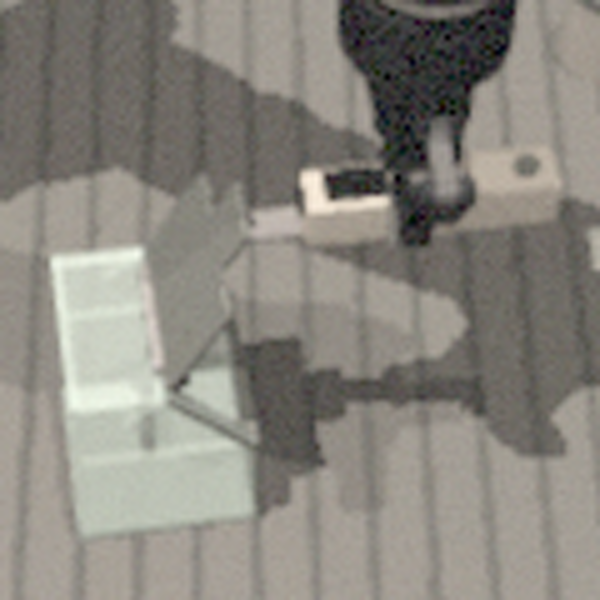

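Flap now stands well open: with the blade tip at jar (36,191) mm, the flap is near 114°. Next I back off and carry the wand to the jar's −y wall. There the fixed wall edge can push the tail up under a light grip, so the nose pitches down about 40°.

>>> {"api": "move_arm", "payload": {"rows": [3,0,-0.5,0,5,0,-3,0,5,0,-6,-10,3,3,-6,-20,0,6,-6,-30,-4,9,-6,-40,-8,10.5,-6,-50,-12,10.5,-6,-60,-13.9,10.5,-6,-70,-13.9,10.5,-6,-80]}}

```text
clock: 11.32
tcp_pos: [0.4264, -0.1154, 0.2662]
orientation: [-2.257, -2.184, -0.001]
contact_force: [1.4, -0.3, -0.2]
grip_width: 0.0244
gripper_force: 98.5
```

>>> {"api": "move_arm", "payload": {"rows": [0,0,0,-9,0,0,0,-9,0,0,0,-9]}}

```text
clock: 11.7
tcp_pos: [0.4281, -0.115, 0.2662]
orientation: [-2.088, -2.347, 0.0]
contact_force: [-0.4, -0.4, -1.5]
grip_width: 0.0244
gripper_force: 98.5
```

```bash
cat >> h.py <<'E'
def J(p,o=(.435,-.008),y=8): return R.from_euler('z',y,degrees=True).apply(np.array(p)/1000)+[*o,0]
def inJ(X): return 1000*R.from_euler('z',-8,degrees=True).apply(np.array(X)-[.435,-.008,0])
E
python3 - <<'E'
from h import *
o=r.get_obs();print(o["clock"],inJ(o["tcp_pos"]),o["contact_force"],np.round(o["joints"],2));print(to(*J((-22,-107,152)),98))
# flap estimate: lip end pixel for angles
for f in (100,110,114,120):
    a=np.radians(f-50)
    for rr,y in((65,-45),(91,-16),(91,16)):
        X=J((3+rr*np.cos(a),y,125+rr*np.sin(a)));print(f,rr,y,np.round(pix("side",X)),np.round(pix("top",X)))
E
```

```text
11.7 [ -21.7353499  -104.96213267  266.20774058] [-0.38343206 -0.42121746 -1.54533149] [-0.5   0.05  0.66  2.09 -0.04  1.01  0.29]
[-0.2  -0.02 11.42 -1.32]
100 65 -45 [332. 296.] [385. 222.]
100 91 -16 [338. 280.] [374. 215.]
100 91 16 [335. 269.] [362. 217.]
110 65 -45 [328. 295.] [386. 225.]
110 91 -16 [332. 278.] [375. 220.]
110 91 16 [330. 267.] [363. 221.]
114 65 -45 [327. 295.] [387. 226.]
114 91 -16 [330. 278.] [376. 221.]
114 91 16 [328. 267.] [363. 223.]
120 65 -45 [324. 294.] [387. 228.]
120 91 -16 [326. 277.] [377. 224.]
120 91 16 [324. 266.] [364. 226.]
```

>>> {"api": "move_arm", "payload": {"rows": [-0.2,0,4,-1.3,-0.2,0,8,-1.3,-0.2,0,11,-1.3,-0.2,0,11.4,-1.3,-0.2,0,11.4,-1.3]}}

```text
clock: 12.32
tcp_pos: [0.4288, -0.1171, 0.1528]
orientation: [2.059, 2.372, 0.0]
contact_force: [1.1, -0.9, -1.3]
grip_width: 0.0248
gripper_force: 98.5
```

>>> {"api": "move_arm", "payload": {"rows": [0,0,0,0,0,0,0.5,0,0,0,1.0,0,0,0,1.5,0,0,0,1.5,0], "newtons": 20}}

```text
clock: 12.95
tcp_pos: [0.4305, -0.1181, 0.1387]
orientation: [2.057, 2.37, 0.004]
contact_force: [-0.7, -2.6, 13.5]
grip_width: 0.0243
gripper_force: 101.7
```

>>> {"api": "move_arm", "payload": {"rows": [0,0,0,0,0,0,0,0], "fingers": 0, "newtons": 20}}

```text
clock: 13.2
tcp_pos: [0.4305, -0.118, 0.1387]
orientation: [2.057, 2.37, 0.004]
contact_force: [0.1, -3.5, 12.5]
grip_width: 0.0244
gripper_force: 101.6
```

>>> {"api": "move_arm", "payload": {"rows": [0,0,0.4,0,0,0,0.8,0,0,0,1.2,0,0,0,1.5,0,0,0,1.5,0]}}

```text
clock: 13.82
tcp_pos: [0.4315, -0.1194, 0.1242]
orientation: [2.056, 2.366, 0.004]
contact_force: [0.5, -7.7, 13.7]
grip_width: 0.0246
gripper_force: 106.0
```

Run:
```python
from h import *
o=r.get_obs();print(o["clock"],inJ(o["tcp_pos"]),o["contact_force"],o["moment"],o["gripper_force"],o["grip_width"])
t=r.grab_frame("side");u=r.grab_frame("top");g=lambda i:(255*np.clip(i/255./.7,0,1)**.55).astype(np.uint8)
c=np.hstack([cv2.resize(g(t[250:400,260:360]),(400,600),interpolation=cv2.INTER_CUBIC),cv2.resize(g(u[200:300,340:440]),(400,400),interpolation=cv2.INTER_CUBIC)[:600] if 0 else cv2.copyMakeBorder(cv2.resize(g(u[190:290,350:450]),(400,400),interpolation=cv2.INTER_CUBIC),0,200,0,0,cv2.BORDER_CONSTANT)])
cv2.imwrite("pics/c7.png",c)
```

```text
13.825 [ -18.93157345 -109.84711483  124.17138744] [ 0.51706084 -7.73939821 13.66565054] [-0.63017547 -0.17298838  0.01741864] 105.98936676979065 0.024585149862552596
```

>>> {"api": "move_arm", "payload": {"rows": [0,0,0.4,0,0.1,0,0.8,0,0.2,0,1.2,0,0.3,0,1.6,0,0.3,0,2.0,0,0.3,0,2.4,0,0.3,0,2.6,0,0.3,0,2.6,0]}}

```text
clock: 14.92
tcp_pos: [0.431, -0.1153, 0.098]
orientation: [2.057, 2.368, 0.005]
contact_force: [0.6, -3.6, 15.8]
grip_width: 0.0241
gripper_force: 120.9
```

>>> {"api": "move_arm", "payload": {"rows": [0,0,-5,0,0,0,-11,0,0,2,-16,0,0,7,-16,0,0,12,-16,0,0,18,-16,10,2,18,-16,20,5,18,-16,30,8,18,-16,40,10.6,18,-16,50]}}

```text
clock: 16.18
tcp_pos: [0.5908, 0.018, 0.2558]
orientation: [-2.871, -1.274, 0.001]
contact_force: [0.4, 0.5, -1.3]
grip_width: 0.0249
gripper_force: 118.0
```

>>> {"api": "move_arm", "payload": {"rows": [0,0,0,10,0,0,0,20,0,0,0,30,0,0,0,40,0,0,0,40,0,0,0,40]}}

```text
clock: 16.92
tcp_pos: [0.591, 0.0167, 0.2561]
orientation: [3.133, 0.229, -0.001]
contact_force: [0.4, -0.6, -0.9]
grip_width: 0.0243
gripper_force: 118.0
```

Run:
```python
from h import *
o=r.get_obs();p=o["tcp_pos"];print(o["clock"],inJ(p),o["contact_force"],np.round(o["joints"],2));print(to(*J((160,0,258)),8))
M=R.from_rotvec(o["orientation"]).as_matrix();f0=-M[:,0]; G=p+[0,0,.005]
for th in(30,36,42,48):
    t=np.radians(th);f=f0*np.cos(t)-[0,0,np.sin(t)];u=f0*np.sin(t)+[0,0,np.cos(t)]
    k=lambda x,z:np.round(pix("side",G+f*(x-.0106)+u*(z-.025)))
    print(th,"tip",k(.092,.005),"nosetop",k(.06,.03),"tailtop",k(-.06,.03),"tailbot",k(-.06,0))
s=r.grab_frame("side");g=lambda i:(255*np.clip(i/255./.7,0,1)**.55).astype(np.uint8)
cv2.imwrite("pics/c8.png",cv2.resize(g(s[200:340,280:440]),(800,700)[:2],interpolation=cv2.INTER_CUBIC)[:600])
```

```text
16.925 [157.89864138   2.74189745 256.06544054] [ 0.40221818 -0.63712758 -0.85619668] [-0.89  0.52  1.06  1.8  -0.5   1.13 -1.08]
[ 0.21  0.28 -0.19  0.36]
30 tip [352. 270.] nosetop [359. 259.] tailtop [408. 237.] tailbot [412. 244.]
36 tip [354. 271.] nosetop [360. 260.] tailtop [406. 235.] tailbot [412. 241.]
42 tip [357. 272.] nosetop [361. 261.] tailtop [404. 234.] tailbot [412. 239.]
48 tip [360. 273.] nosetop [363. 262.] tailtop [402. 232.] tailbot [411. 237.]
```

View pics/c8.png

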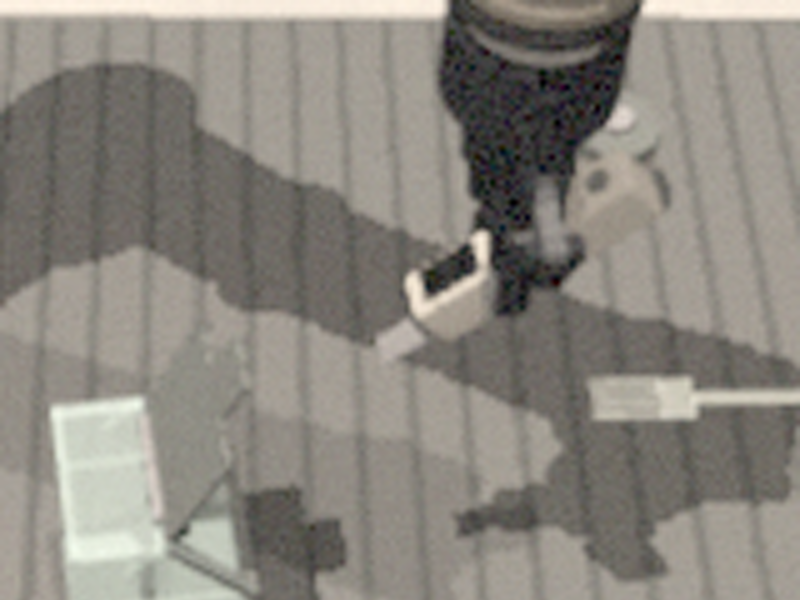

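Side view: the wand is pitched nose-down about 40°, blade tip ~(356,269), tail ~(405,233). The flap still stands open at (327,290). Moving to the viewing pose and holding there.

>>> {"api": "move_arm", "payload": {"rows": [-1,0.3,2,0.4,-2,0.3,4,0.4,-3,0.3,5.5,0.4,-4,0.3,7.4,0.4,-4.5,0.3,8.4,0.4,-4.5,0.3,8.4,0.4,-4.5,0.3,8.4,0.4,-4.5,0.3,8.4,0.4]}}

```text
clock: 17.98
tcp_pos: [0.5477, 0.0073, 0.1729]
orientation: [3.134, 0.213, 0.002]
contact_force: [-0.2, -0.1, -0.8]
grip_width: 0.0242
gripper_force: 118.0
```

Run:
```python
from h import *
o=r.get_obs();p=o["tcp_pos"];print(o["clock"],inJ(p),o["contact_force"]);print(to(*J((112.8,0,172)),8))
s=r.grab_frame("side").astype(int)
# white body + blade pixels of the wand
c=s[240:310,325:400];m=((c.min(2)>95)).astype(np.uint8)
k,l,st,ce=cv2.connectedComponentsWithStats(m)
for i in range(1,k):
    if st[i,4]>15: print(st[i]+[325,240,0,0,0],ce[i]+[325,240])
M=R.from_rotvec(o["orientation"]).as_matrix();f0=-M[:,0]; G=p+[0,0,.005];t=np.radians(40.5);f=f0*np.cos(t)-[0,0,np.sin(t)];u=f0*np.sin(t)+[0,0,np.cos(t)]
for nm,x,y,z in [("tip",.092,0,.005),("tipnear",.092,.008,.0065),("tipfar",.092,-.008,.0065),("nosetopnear",.06,.013,.03),("nosetopfar",.06,-.013,.03),("nosebotnear",.06,.013,0),("tailtop",-.06,0,.03)]:
    print(nm,np.round(pix("side",G+f*(x-.0106)+u*(z-.025)+y*M[:,1]),1))
```

```text
17.975 [113.73517417  -0.56710047 172.89661583] [-0.18298563 -0.10470297 -0.84865931]
[-0.09 -0.06  0.09 -0.22]
[341 279  14   9  35] [345.42857143 283.4       ]
tip [336.9 295. ]
tipnear [337.1 297.5]
tipfar [336.  292.1]
nosetopnear [341.6 289.7]
nosetopfar [339.9 280.9]
nosebotnear [349.2 294.2]
tailtop [381.2 261.2]
```

>>> {"api": "move_arm", "payload": {"rows": [0,0,0,0,0,0,0,0,0,0,0,0,0,0,0,0,0,0,0,0,0,0,0,0,0,0,0,0,0,0,0,0,0,0,0,0,0,0,0,0]}}

```text
clock: 19.27
tcp_pos: [0.547, 0.0072, 0.1723]
orientation: [-3.134, -0.213, -0.0]
contact_force: [-0.2, 0.5, -1.7]
grip_width: 0.0243
gripper_force: 118.0
```

>>> {"api": "move_arm", "payload": {"rows": [0,0,0,0,0,0,0,0,0,0,0,0,0,0,0,0,0,0,0,0,0,0,0,0,0,0,0,0,0,0,0,0,0,0,0,0,0,0,0,0]}}

```text
clock: 20.52
tcp_pos: [0.547, 0.0072, 0.1723]
orientation: [3.134, 0.213, 0.0]
contact_force: [0.3, -0.0, -2.1]
grip_width: 0.025
gripper_force: 118.0
```

Run:
```python
from h import *
o=r.get_obs();p=o["tcp_pos"];print(o["clock"],inJ(p),np.abs(o["qvel"]).max())
# improve jar pose estimate: glass corner check, side view disc/stalk and jar
s=r.grab_frame("side");cv2.imwrite("pics/hold.png",s)
for nm,q in dict(disc=(8.7,0,87.1),rearm=(-45,-45,125),rearp=(-45,45,125),baseR=(-45,-45,0),baseF=(45,-45,0)).items(): print(nm,np.round(pix("side",J(q)),1))
```

```text
20.525 [113.01251974  -0.5015502  172.3005859 ] 0.0010375372753057908
disc [314.4 302.6]
rearm [294.1 312.3]
rearp [290.4 281.5]
baseR [296.1 338.5]
baseF [330.9 334.2]
```

Held 2.5 s. I'll add two short holds, ±5 mm in height, as margin against calibration error.

>>> {"api": "move_arm", "payload": {"rows": [0,0,-0.5,0,0,0,-0.5,0,0,0,-0.5,0,0,0,-0.5,0,0,0,-0.5,0,0,0,-0.5,0,0,0,-0.5,0,0,0,-0.5,0,0,0,-0.5,0,0,0,-0.5,0]}}

```text
clock: 21.82
tcp_pos: [0.547, 0.0072, 0.1773]
orientation: [-3.134, -0.213, 0.0]
contact_force: [-0.5, 0.7, -0.8]
grip_width: 0.0246
gripper_force: 118.0
```

>>> {"api": "move_arm", "payload": {"rows": [0,0,1,0,0,0,1,0,0,0,1,0,0,0,1,0,0,0,1,0,0,0,1,0,0,0,1,0,0,0,1,0,0,0,1,0,0,0,1,0]}}

```text
clock: 23.08
tcp_pos: [0.547, 0.0072, 0.1673]
orientation: [3.134, 0.213, -0.0]
contact_force: [-0.6, 0.3, -1.0]
grip_width: 0.0243
gripper_force: 118.0
```

Run:
```python
from h import *
o=r.get_obs();print(o["clock"],o["tcp_pos"],inJ(o["tcp_pos"]))
```

```text
23.075 [0.54696137 0.00722146 0.16728568] [112.99018779  -0.50868864 167.28568498]
```

>>> {"api": "move_arm", "payload": {"rows": [3,0,-2,0,6,0,-5,0,6,4,-6,6.5,6,8,-6,6.5,6,8,-6,6.5]}}

```text
clock: 23.7
tcp_pos: [0.6168, -0.0684, 0.2279]
orientation: [3.139, 0.025, 0.001]
contact_force: [0.3, 0.1, -1.3]
grip_width: 0.0247
gripper_force: 118.1
```

Run:
```python
from h import *
o=r.get_obs();print(o["clock"],o["tcp_pos"],np.round(o["joints"],2));print(to(.534,-.269,.13,1.5))
```

```text
23.7 [ 0.61676046 -0.06844444  0.22791389] [-0.69  0.6   1.03  1.76 -0.57  1.11 -1.03]
[-8.6  19.9   9.83 -0.59]
```

>>> {"api": "move_arm", "payload": {"rows": [-2,5,1,0,-4,10,3,0,-6,15,5,0,-8.6,19.9,7,0,-8.6,19.9,9.8,0,-8.6,19.9,9.8,0,-8.6,19.9,9.8,0]}}

```text
clock: 24.58
tcp_pos: [0.5367, -0.2638, 0.1299]
orientation: [-3.141, -0.038, -0.001]
contact_force: [0.4, 0.4, -0.6]
grip_width: 0.0248
gripper_force: 118.1
```

Run:
```python
from h import *
o=r.get_obs();print(o["clock"],o["tcp_pos"],np.round(o["joints"],2));print(to(.534,-.269,.0265,1.5))
```

```text
24.575 [ 0.53673638 -0.26378929  0.129877  ] [-0.28  0.66  0.9   1.89 -0.65  0.92 -0.61]
[-0.29  0.52 10.34 -0.12]
```

>>> {"api": "move_arm", "payload": {"rows": [0,0,2,0,0,0,4,0,0,0,5,0,0,0,5.5,0,0,0,6,0,0,0,6.5,0,0,0,7,0,0,0,7.5,0,0,0,7.5,0]}}

```text
clock: 25.7
tcp_pos: [0.5435, -0.2652, 0.059]
orientation: [3.14, 0.038, 0.022]
contact_force: [10.5, 5.8, 23.9]
grip_width: 0.0244
gripper_force: 120.8
```

>>> {"api": "move_arm", "payload": {"rows": [0,0,-1,0,0,0,-2,0,-1.5,0,-2,0,-3,0,-2,0,-3,0,-2,0,-3,0,-2,0]}}

```text
clock: 26.45
tcp_pos: [0.5056, -0.2653, 0.0741]
orientation: [-3.141, -0.034, 0.0]
contact_force: [0.7, 1.0, -0.5]
grip_width: 0.0242
gripper_force: 117.3
```

Run:
```python
from h import *
o=r.get_obs();p=o["tcp_pos"];print(o["clock"],p,o["contact_force"]);print(to(.505,-.269,.07,1.5))
s=r.grab_frame("side");cv2.imwrite("pics/d1.png",s)
c=s[350:440,300:420].astype(int)
M=R.from_rotvec(o["orientation"]).as_matrix();f0=-M[:,0]; G=p+[0,0,.005]
for th in(24,32,40):
    t=np.radians(th);f=f0*np.cos(t)-[0,0,np.sin(t)];u=f0*np.sin(t)+[0,0,np.cos(t)]
    k=lambda x,z:np.round(pix("side",G+f*(x-.0106)+u*(z-.025)),1)
    print(th,"tip",k(.092,.005),"nosetop",k(.06,.03),"tailtop",k(-.06,.03))
g=lambda i:(255*np.clip(i/255.,0,1)**.7).astype(np.uint8)
cv2.imwrite("pics/d1c.png",cv2.resize(g(s[350:450,290:410]),(720,600),interpolation=cv2.INTER_CUBIC))
```

```text
26.45 [ 0.50561509 -0.26531265  0.07413611] [ 0.6972802   0.97034408 -0.50885668]
[-0.07  0.37  0.41 -0.25]
24 tip [311.5 415.9] nosetop [320.1 409.6] tailtop [372.5 399.7]
32 tip [315.1 417.2] nosetop [321.3 410.7] tailtop [370.4 398.1]
40 tip [319.  418.4] nosetop [322.9 411.7] tailtop [367.6 396.7]
```

View pics/d1c.png

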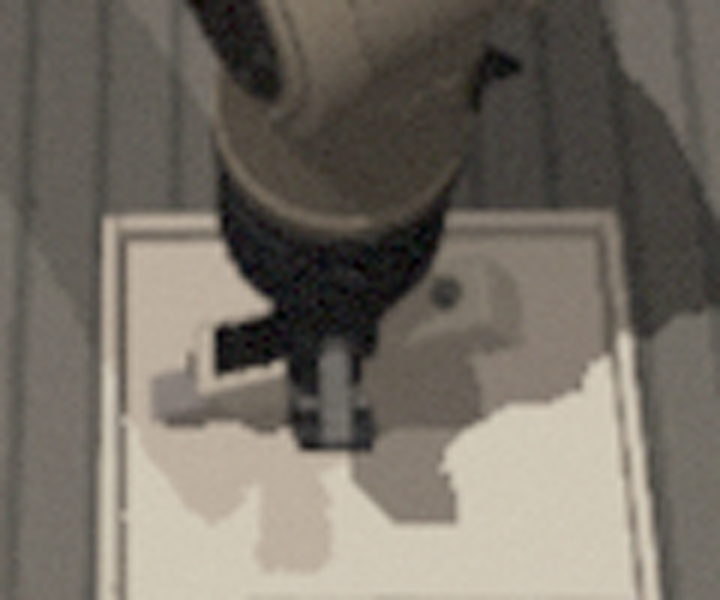

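The wand is at about 32° over the dish floor, blade tip at about (315,416), inside the walls. I'll lower it while pulling back so the blade trails and the wand folds flat.

>>> {"api": "move_arm", "payload": {"rows": [0,0.3,0.7,0,0.1,0.3,1.0,0,0.6,0.3,1.3,0,1.1,0.3,1.6,0,1.5,0.3,1.9,0,1.9,0.3,2.2,0,2.2,0.3,2.5,0,2.4,0.3,2.8,0,2.5,0.3,3.1,0,2.6,0.3,3.1,0]}}

```text
clock: 27.75
tcp_pos: [0.5302, -0.2686, 0.0437]
orientation: [-3.141, -0.034, 0.004]
contact_force: [-6.1, 0.3, 9.6]
grip_width: 0.0246
gripper_force: 117.6
```

>>> {"api": "move_arm", "payload": {"rows": [0.3,0,0.3,0,0.5,0,0.6,0,0.7,0,0.9,0,0.8,0,1.2,0,0.8,0,1.4,0,0.8,0,1.55,0,0.8,0,1.55,0]}}

```text
clock: 28.62
tcp_pos: [0.5394, -0.2685, 0.0289]
orientation: [-3.141, -0.034, 0.001]
contact_force: [-3.9, 1.0, 13.8]
grip_width: 0.0245
gripper_force: 117.9
```

>>> {"api": "move_arm", "payload": {"rows": [0.05,0,0.15,0,0.1,0,0.3,0,0.1,0,0.4,0,0.1,0,0.4,0]}}

```text
clock: 29.12
tcp_pos: [0.5407, -0.2685, 0.026]
orientation: [-3.141, -0.034, -0.001]
contact_force: [-6.3, 3.8, 23.0]
grip_width: 0.0247
gripper_force: 119.7
```

>>> {"api": "move_arm", "payload": {"rows": [0,0,-0.1,0,0,0,-0.1,0,0,0,-0.1,0,0,0,-0.1,0,0,0,-0.1,0], "fingers": 0.6}}

```text
clock: 29.75
tcp_pos: [0.5406, -0.2676, 0.0247]
orientation: [-3.141, -0.035, 0.0]
contact_force: [-0.8, -0.0, -0.3]
grip_width: 0.0513
gripper_force: 0.0
```

>>> {"api": "move_arm", "payload": {"rows": [0,0,-1,0,0,0,-3,0,0,0,-6,0,0,0,-10,0,0,0,-15,0,0,0,-20,0,0,0,-20,0,0,0,-20,0]}}

```text
clock: 30.75
tcp_pos: [0.5405, -0.2674, 0.2253]
orientation: [-3.141, -0.035, -0.001]
contact_force: [0.3, 0.7, -0.5]
grip_width: 0.0511
gripper_force: 0.0
```

Run:
```python
from h import *
o=r.get_obs();print(o["clock"],o["tcp_pos"],o["contact_force"],np.abs(o["qvel"]).max(),o["grip_width"])
for n in("side","top"): cv2.imwrite(f"pics/f_{n}.png",r.grab_frame(n))
s=cv2.imread("pics/f_side.png")
# wand in the dish: dark screen & outline, relative to the predicted pixels if flat at rest
f=np.array([-1,-.012,0]);o_=np.array([.5407+.0106,-.2685,.006])
pr={k:pix("side",o_+f*x+[0,y,z]) for k,(x,y,z) in dict(tip=(.092,0,.005),nose=(.06,0,.03),tailtop=(-.06,0,.03),screen=(.042,0,.03)).items()}
print({k:np.round(v,1) for k,v in pr.items()})
c=s[385:452,300:405];hs=cv2.cvtColor(c,cv2.COLOR_BGR2GRAY)
m=(hs<60).astype(np.uint8);k,l,st,ce=cv2.connectedComponentsWithStats(m)
print([(list(st[i]+[300,385,0,0,0]),list(np.round(ce[i]+[300,385],1))) for i in range(1,k) if st[i,4]>12])
# steel blade: columns of grey along the wand axis row
v=int(pr["tip"][1]);print([int(hs[v-385,u-300]) for u in range(305,345)])
# flap: dark-grey sheet test and bystanders: change vs first side picture
a=cv2.imread("pics/side0.png").astype(int)
for nm,(x0,y0,x1,y1) in dict(can=(390,215,415,248),fork=(395,270,458,288),scoop=(418,343,492,380)).items():
    A=cv2.cvtColor(a[y0:y1,x0:x1].astype(np.uint8),cv2.COLOR_BGR2GRAY);B=cv2.cvtColor(s[y0:y1,x0:x1],cv2.COLOR_BGR2GRAY);print(nm,cv2.phaseCorrelate(A.astype(np.float32),B.astype(np.float32)))
h=cv2.imread("pics/hold.png");A=cv2.cvtColor(h[255:300,305:335],cv2.COLOR_BGR2GRAY).astype(np.float32);B=cv2.cvtColor(s[255:300,305:335],cv2.COLOR_BGR2GRAY).astype(np.float32)
A0=cv2.cvtColor(a[255:300,305:335].astype(np.uint8),cv2.COLOR_BGR2GRAY).astype(np.float32)
print("flap region diff to hold",np.abs(A-B).mean(),"to start",np.abs(A0-B).mean(), cv2.phaseCorrelate(A,B))
```

```text
30.75 [ 0.5405056  -0.26737217  0.2252754 ] [ 0.311937    0.74025262 -0.46056932] 0.026372770280752533 0.05114439450735245
{'tip': array([320.5, 419.9]), 'nose': array([335. , 415.6]), 'tailtop': array([389.2, 415. ]), 'screen': array([343.1, 415.5])}
[([np.int64(305), np.int64(385), np.int64(2), np.int64(11), np.int64(20)], [np.float64(305.4), np.float64(389.6)]), ([np.int64(359), np.int64(385), np.int64(21), np.int64(14), np.int64(211)], [np.float64(368.1), np.float64(391.9)]), ([np.int64(392), np.int64(385), np.int64(13), np.int64(52), np.int64(342)], [np.float64(399.0), np.float64(401.7)]), ([np.int64(341), np.int64(411), np.int64(14), np.int64(8), np.int64(98)], [np.float64(347.7), np.float64(414.6)]), ([np.int64(382), np.int64(412), np.int64(4), np.int64(5), np.int64(17)], [np.float64(383.6), np.float64(414.1)]), ([np.int64(400), np.int64(438), np.int64(3), np.int64(8), np.int64(13)], [np.float64(400.5), np.float64(442.0)])]
[65, 79, 158, 168, 120, 127, 172, 185, 184, 184, 182, 184, 183, 183, 183, 183, 153, 123, 113, 104, 99, 99, 97, 99, 98, 97, 97, 99, 97, 101, 69, 67, 127, 152, 157, 155, 123, 106, 105, 108]
can ((0.7183956756976695, -0.17426298628023673), 0.6842822904056973)
fork ((-0.9342556776500857, 0.05777265912358942), 0.25593090305725735)
scoop ((0.8149078284050333, -0.15189110584354282), 0.7263288434346516)
flap region diff to hold 16.725925 to start 21.93111 ((-0.05765664512476043, 0.5286779137226532), 0.5766469171312121)
```

```bash
python3 -c "
from bench import r
print(r.hand_in())"
```

```text
the job is handed in; nothing more can be done
None
```

I carried out all the steps and handed the job in at about 31 s, but the hand-in gave no verdict. By my measurements the flap was levered to about 114°. The lens then held still on the disc for over 2 s at about 9 cm. The wand lies flat inside the dish, and the flap and bystanders looked unmoved in the last images.

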